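# Set the spacer block in the casting stand and hold the tile against it

## Robot

A 6-joint arm with a two-finger parallel gripper is mounted at the origin on a cart in front of the work surface, level with it; the furniture and walls round the work are solid. World frame = base frame: x ahead of the robot, y to its left, z up, the work surface at z = 0. Lengths are in mm, angles in rad, forces in N, time in s.
With the tool pointing down it reaches from about 350 to 975 mm from the base axis. Payload 7.1 kg.
Tool frame: the origin (TCP) lies on the centre line of the jaws, within the pads' length; the fingertips stand 14 mm ahead of it and the grasp point (between the pads) lies 5 mm behind it; x points along the fingers, z is the direction in which the jaws open and shut, and the axes are right-handed (so a half turn about x gives the same grasp; the last joint's range is limited). The gripper opens to 88 mm and grips with 3 to 60 N. Pads are 20 mm wide; open, the fingers measure 115 mm over their backs; the gripper's body (75 mm by 178 mm) begins 61 mm behind the grasp point.
Start: joints at [-1.252, 0.423, 1.63, -0, 1.089, -0.019], TCP at [207.15, -589.656, 236.675] pointing down, gripper open.
Joint ranges: [-3, 3], [-0.9, 2.11], [0.09, 2.58], [-1.31, 4.45], [0.11, 2.69], [-2.54, 2.54]. Speed limits (rad/s): [2.39, 2.39, 3.01, 3.14, 3.14, 3.14].

## Interface

Orientations are given as a rotation vector (axis times angle).
In Python, from workcell import ctrl gives the robot as it stands.
- The arm moves only by the tool servo_tool, never from a script. Its argument "plan" is a list that holds one entry, the list of rows, each a list of 7 numbers: the shift along the tool's x, y, z in cm, then the turn, a rotation vector about the tool's x, y, z in rad, then the finger opening in cm, from 0 to 8.78. A call has 1 to 8 rows; each row is the pose to reach, as a shift and turn from the pose commanded when the call began, along the tool's axes at that moment; what a row does not reach only later rows make up. A row lasts 1/12 s, in which the tool goes at most 41.7 mm and 7.16 degrees, less where a joint would pass 70% of its speed; a pose out of reach is approached as far as the arm can. A call with a gripper value outside its range is refused whole. The fingers move at their own pace and stop on an object; the grip force is fixed at half the most. Time passes only in rows, so rows that repeat a pose let the fingers close. It gives the time, the measured TCP pose, the force and the opening at its end, in the units of the state.
- ctrl.get_obs(): the state, without advancing time (a new reading comes with each control period).
- ctrl.get_image(name): name is "side" or "top"; returns the picture (420x560x3 uint8, red, green, blue); there is no depth.
- ctrl.calibration(name): a dict with "K" (3x3 intrinsics, pixels), "view" (4x4, takes a point from world to camera coordinates). Camera axes: x right, y up, looking along -z (the intrinsics and any distortion apply to the point x, -y, -z); pixel columns grow to the right and rows downward; lengths in mm; the calibration is good to about 2 mm. A picture is of the moment at which its call begins. calibration takes no time and is no camera call.
- ctrl.close_job(): hands the job in, once; it reports no verdict.
The state is a dict: "t": time; "qpos": joint angles; "qvel": joint speeds; "joint_torque": joint torques, N m; "ee_pos": TCP position; "orientation": TCP orientation; "ft_force": force on the tool from outside, world axes, zero at the start; "moment": the same for the moment, N m; "width": finger opening in mm.
Only numpy, scipy, OpenCV 4.12 (cv2) and the standard library are available. Lean on these libraries where they do the work, as an engineer would, in place of code of your own. Each camera call takes 0.05 s, during which the arm holds its last target.

## Task

On the casting stand, swing the red-knobbed keeper lever off the gap and into the notch marked green. Then take the blue spacer block from its holder and stand it upright, fully down, in the gap behind the white tile, at the recess of the black rail, the only place where the gap is wide enough. Let go of the block, push the tile by its orange pad until it lies flush and firm against the block, and finish while still holding it pressed there; leave the lever in its notch and the small vials and the white jar standing where they are.

Things in the scene. Friction and masses are not known exactly. Their poses are not given: they have to be found in the camera images.
- stand: Grey casting stand, fixed, 260 mm long (y), 150 mm deep (x), with aluminium back wall. Origin: underside centre of the main base, on the table. x points from tile to back wall (roughly away from the robot), z up. The gap runs along y, from the tile's rear face (x = 0 unpushed) to the rail; its floor is 12 mm, the tops of tile and rail 58 mm above the table.
- rail: Black rail, 170 mm long, 46 mm high, fixed at the back of the gap, up to 18 mm left or right of the stand's middle. In its middle a recess 52 mm long (y) between yellow stripes: there the gap is 22 mm wide, x = 0 to 22 mm; elsewhere 10 mm. Origin: middle of the recess along y, on the gap floor, at x of the unpushed tile's rear face; axes as the stand's.
- tile: White ceramic tile, 206 mm long, 8 mm thick, upright, guided in the stand: slides only along the stand's +x, at most 9.5 mm. A weak spring (250 N/m) pushes it back when let go. Origin: foot of the middle of its rear face, on the gap floor; axes as the stand's. With the block seated against the rail it meets the block after 8 mm.
- push_pad (a point): Middle of the front face of the orange push pad, 40 mm wide, 32 mm high, 21 to 53 mm above the table, 39 mm in front of the tile's front face. Push it towards the stand's +x. It sits on the tile by a cushion spring (3 N preload, then 1.5 N per mm, 8 mm travel): the tile moves first, 8 mm to the block, then the pad sinks in; a few mm of sinking presses firmly. Axes as the stand's.
- lever (a joint): Keeper lever: a flat steel bar, swinging level about an upright pivot at the left end of the stand (seen from the robot). 0: lies over the gap along the stand's -y; grows (counter-clockwise from above) as it swings to the back, up to 1.5 rad. The notch marked green is at 1.25 rad; the unmarked notch at 0.85 is not wanted. It has friction and stays where it is left; no click is felt.
- lever_knob (a point): Middle of the lever's red upright knob, a cylinder 18 mm across and 28 mm high, 125 mm from the pivot axis; its top is 106 mm above the table. The bar below it (its top 72 mm above the table) runs on 33 mm beyond the knob.
- pivot (a point): Point on the lever's upright pivot axis, at about the knob's height. Axes as the stand's.
- notch (a point): Where the middle of the knob stands, about, when the lever is in the notch marked green (a green block on the steel quadrant behind the left end of the stand). Axes as the stand's.
- holder: Grey holder, 70 x 90 mm, fixed on the table, with an upright slot in which the spacer block stands; origin at its underside centre. Its top is 36 mm high, the slot floor 8 mm above the table.
- spacer_mid (a point): Centre of the blue spacer block, a plain slab 14 mm thick (its x), 40 mm wide (its y), 90 mm high (its z), about 70 g; it stands upright in the holder with 2 to 3 mm play, 28 mm deep. Grip its top by the 40 mm width. It may stand in the recess either way round.
- vial_red: Small vial with red cap, 25 mm across, 48 mm high, standing; bystander. Origin at its underside.
- vial_black: Small vial with black cap, 25 mm across, 48 mm high, standing; bystander. Origin at its underside.
- jar_white: White jar, 48 mm across, 62 mm high, standing; bystander. Origin at its underside.
- spacer: The same blue spacer block; origin at its underside centre.
There are look-alikes about, which are no part of the job. Leave any pink or turquoise look-alike of the spacer alone.

How it is judged:
By the outcome, as a careful person would: the job done as asked, in the order asked, and still so for the second after the job is handed in, while the arm keeps its last pose, push and grip.
It also fails if it takes over 72 s, if anything falls off the work surface, if the arm or the gripper's body presses on something with over 40 N, if the wrist force passes 120 N, or if a joint passes its speed limit or range.

## Working session

There is one attempt and no reset: what is moved stays moved. The work goes in short steps, Python scripts to look and compute and a tool call to move; the robot and the scene stay as the last step left them, time stands still between calls to the robot, and variables do not carry over. Pictures are saved under pics/ and viewed, and the job is handed in when it is done.

Besides the shell and the picture viewer there is one more tool, called after ">>>" by a JSON object that holds its "name" and its "arguments". servo_tool: Moves the arm, as the interface text tells. Its arguments: {"type":"object","properties":{"plan":{"type":"array","items":{"type":"array","items":{"type":"array","items":{"type":"number"}}}}},"required":["plan"]}

```bash
ls; mkdir -p pics
python3 - <<'E'
from workcell import ctrl
import cv2
o=ctrl.get_obs();print(o)
for n in("side","top"):
    im=ctrl.get_image(n);cv2.imwrite(f"pics/{n}0.png",im[:,:,::-1]);c=ctrl.calibration(n);print(n,c)
E
```

```text
pics
{'t': 0.0, 'qpos': array([-1.25202354e+00,  4.23849869e-01,  1.63068966e+00,  4.70333885e-06,
        1.08861300e+00, -1.90211022e-02]), 'qvel': array([-6.70076432e-04, -1.82409583e-05, -1.50827318e-03,  1.06438626e-03,
       -6.71008143e-04, -2.04520317e-03]), 'joint_torque': array([-1.01809292e-03, -5.44624364e+01, -2.73666698e+01,  6.42669504e-02,
        2.28322099e-02, -1.19371466e-04]), 'ee_pos': array([ 206.97201228, -589.1603404 ,  235.8961879 ]), 'orientation': array([ 0.95780926,  1.3515643 , -0.95627106]), 'ft_force': array([ 0.23434672, -0.03934966, -0.80916166]), 'moment': array([-0.03784448,  0.03291406,  0.05411972]), 'width': 87.73226192931568}
side {'K': array([[470.25093281,   0.        , 274.6788711 ],
       [  0.        , 470.25093281, 207.89393102],
       [  0.        ,   0.        ,   1.        ]]), 'view': array([[ 9.91457236e-01, -1.30107730e-01, -9.19387169e-03,
        -4.99223406e+02],
       [ 7.48676048e-02,  5.09957997e-01,  8.56935052e-01,
        -9.37737541e+01],
       [-1.06805386e-01, -8.50302781e-01,  5.15342401e-01,
        -1.59427891e+03],
       [ 0.00000000e+00,  0.00000000e+00,  0.00000000e+00,
         1.00000000e+00]])}
top {'K': array([[445.40616021,   0.        , 276.9738697 ],
       [  0.        , 445.40616021, 209.67856159],
       [  0.        ,   0.        ,   1.        ]]), 'view': array([[-1.69786059e-02, -9.99843521e-01, -4.96590498e-03,
        -3.98377710e+01],
       [ 9.97986524e-01, -1.72502155e-02,  6.10354646e-02,
        -4.96021488e+02],
       [-6.11115768e-02, -3.91960915e-03,  9.98123245e-01,
        -1.33700376e+03],
       [ 0.00000000e+00,  0.00000000e+00,  0.00000000e+00,
         1.00000000e+00]])}
```

View pics/side0.png

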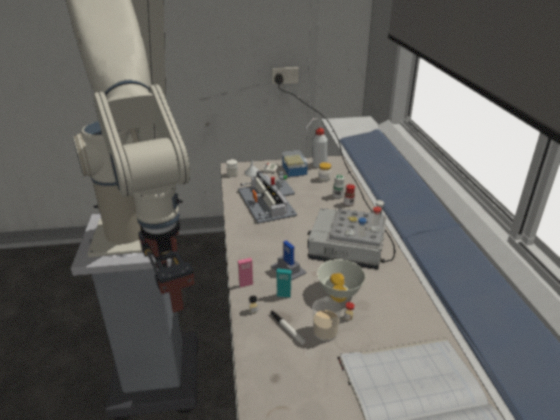

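View pics/top0.png

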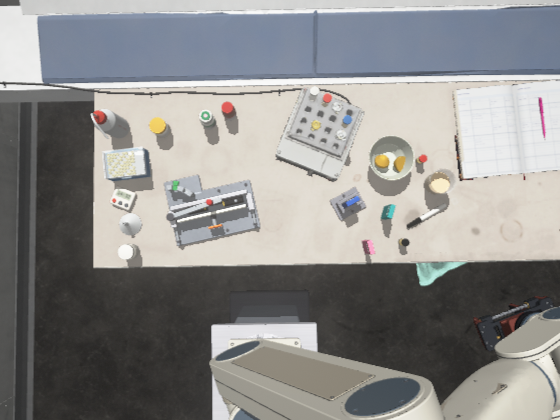

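Side view: the stand is at about (267,197), blue spacer (289,252), pink look-alike (245,272) and turquoise (284,283). Top view: stand (213,210), blue (350,203), turquoise (390,212), pink (369,247). I'll enlarge both.

Run:
```python
import cv2
import numpy as np
s=cv2.imread("pics/side0.png");t=cv2.imread("pics/top0.png")
r=lambda im,x,y,w,h,k:cv2.resize(im[y:y+h,x:x+w],None,fx=k,fy=k,interpolation=cv2.INTER_CUBIC)
cv2.imwrite("pics/t_stand.png",r(t,155,165,115,85,7))
cv2.imwrite("pics/s_stand.png",r(s,230,155,85,70,8))
a=r(t,320,180,50,45,8);b=r(s,265,230,50,60,7)
c=np.zeros((420,760,3),np.uint8);c[:360,:400]=a;c[:,405:755]=b
cv2.imwrite("pics/holder.png",c)
```

```text
(no output)
```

View pics/t_stand.png

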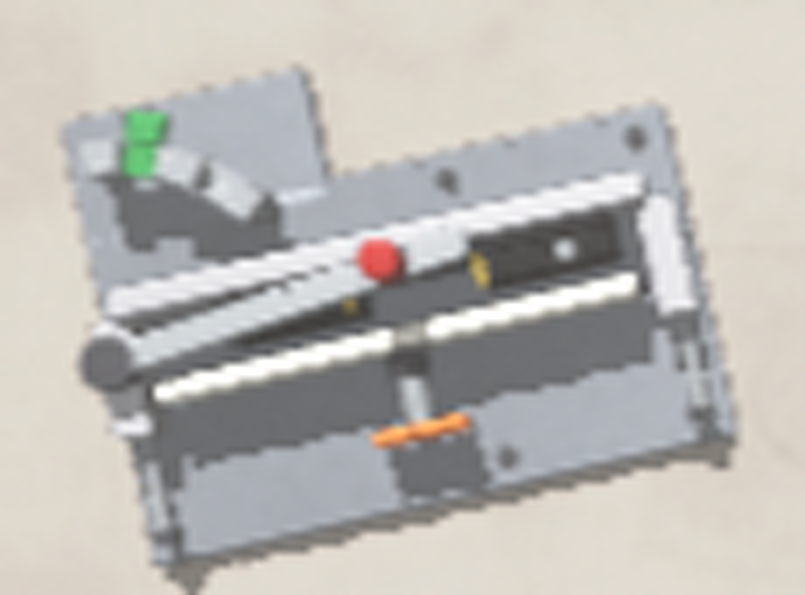

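View pics/s_stand.png

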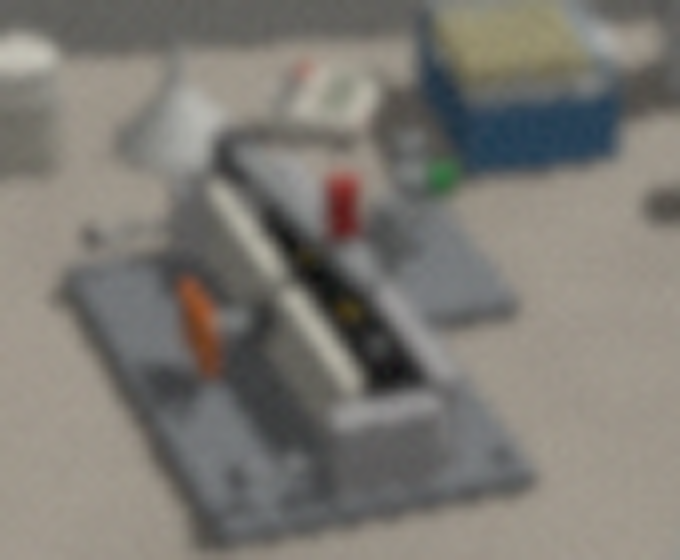

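View pics/holder.png

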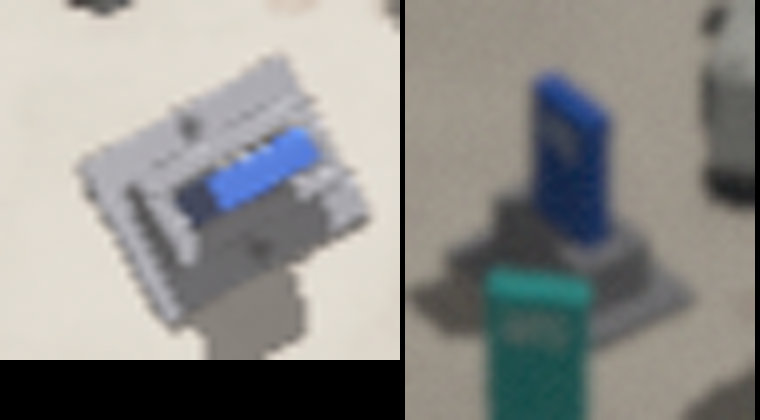

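```bash
cat > h.py <<'E'
import numpy as np,cv2
from workcell import ctrl
C={n:ctrl.calibration(n) for n in("side","top")}
def ray(n,p):
    K,V=C[n]["K"],C[n]["view"]
    u=cv2.undistortPoints(np.array([[p]],float),K,None)[0,0]
    R=V[:3,:3];o=-R.T@V[:3,3];d=R.T@np.array([u[0],-u[1],-1.]);return o,d/np.linalg.norm(d)
def plane(n,p,z):
    o,d=ray(n,p);return o+d*(z-o[2])/d[2]
def tri(ps,pt):
    o1,d1=ray("side",ps);o2,d2=ray("top",pt)
    a=np.linalg.lstsq(np.c_[d1,-d2],o2-o1,rcond=None)[0]
    A=o1+a[0]*d1;B=o2+a[1]*d2;return (A+B)/2,np.linalg.norm(A-B)
def proj(n,X):
    K,V=C[n]["K"],C[n]["view"];c=V[:3,:3]@np.asarray(X,float)+V[:3,3];c=np.array([c[0],-c[1],-c[2]]);q=K@c;return q[:2]/q[2]
def hsv(n):return cv2.cvtColor(cv2.imread(n),cv2.COLOR_BGR2HSV)
def blobs(m,x,y,w,h,mn=3):
    k=np.zeros_like(m);k[y:y+h,x:x+w]=m[y:y+h,x:x+w]
    n,l,s,c=cv2.connectedComponentsWithStats(k)
    return [(s[i],c[i],l==i) for i in range(1,n) if s[i][4]>=mn]
E
python3 - <<'E'
from h import *
np.set_printoptions(precision=1,suppress=True)
for n in C: print(n,ray(n,(280,210))[0])
T=hsv("pics/top0.png");S=hsv("pics/side0.png")
def show(name,im,lo,hi,box):
    for s,c,m in blobs(cv2.inRange(im,lo,hi),*box):
        print(name,s,c,cv2.minAreaRect(np.argwhere(m)[:,::-1].astype(np.float32)))
st=(155,165,115,85);ss=(230,155,85,70)
show("redT",T,(0,120,80),(6,255,255),st);show("redT2",T,(174,120,80),(180,255,255),st)
show("orT",T,(7,120,120),(17,255,255),st)
show("yeT",T,(20,90,90),(33,255,255),st)
show("grT",T,(45,80,60),(80,255,255),st)
show("whiteT",T,(0,0,235),(180,30,255),st)
show("blueT",T,(100,120,150),(125,255,255),(320,180,50,45))
show("blueTall",T,(100,120,50),(125,255,255),(320,180,50,45))
show("redS",S,(0,120,80),(6,255,255),ss);show("redS2",S,(174,120,80),(180,255,255),ss)
show("orS",S,(5,120,100),(17,255,255),ss)
show("yeS",S,(20,90,60),(33,255,255),ss)
show("grS",S,(45,80,60),(80,255,255),ss)
show("blueS",S,(100,120,50),(125,255,255),(265,230,50,60))
E
```

```text
side [  331.7 -1372.8   897.4]
top [ 412.6  -53.6 1364.6]
redT [207 200   5   5  22] [208.9 201.9] ((209.0, 202.0), (4.0, 4.0), 90.0)
orT [209 224  13   5  27] [214.7 226. ] ((214.88233947753906, 225.97056579589844), (2.0608394145965576, 12.365036964416504), 77.47119140625)
yeT [222 201   3   5  11] [223.2 203.1] ((223.0, 203.0), (4.0, 2.0), 90.0)
grT [173 181   6   9  40] [174.9 184.7] ((175.5, 185.0), (5.0, 8.0), 0.0)
whiteT [207 190  39   9  98] [228.8 194.2] ((226.22103881835938, 194.9724884033203), (2.969722270965576, 38.8280143737793), 77.19573211669922)
whiteT [247 194   6  15  48] [249.8 201. ] ((249.68235778808594, 201.070556640625), (14.534341812133789, 3.4708876609802246), 77.47119140625)
whiteT [184 199  22   6  37] [196.2 201.4] ((194.67648315429688, 202.2058868408203), (2.6678919792175293, 21.585670471191406), 75.96376037597656)
whiteT [176 205   2   2   3] [176.7 205.7] ((176.75003051757812, 205.7500457763672), (0.7071067094802856, 1.4142134189605713), 45.0)
whiteT [180 204   3   2   4] [181.  204.8] ((181.00001525878906, 205.00003051757812), (1.4142134189605713, 1.414
[... 348 characters left out ...]
8] ((352.17645263671875, 200.79409790039062), (4.630461692810059, 13.205390930175781), 59.03623962402344)
blueTall [346 196  13  10  61] [352.3 200.8] ((352.17645263671875, 200.79409790039062), (4.630461692810059, 13.205390930175781), 59.03623962402344)
redS [272 178   2   6  11] [272.5 180.3] ((272.5, 180.5), (5.0, 1.0), 90.0)
orS [253 190   4  11  27] [254.5 195.2] ((254.50001525878906, 195.00001525878906), (10.429031372070312, 2.425356149673462), 75.96376037597656)
yeS [273 193   2   2   4] [273.5 193.5] ((273.5, 193.5), (1.0, 1.0), 90.0)
grS [284 176   3   3   7] [285.  176.7] ((285.0, 177.0), (2.0, 2.0), 90.0)
blueS [284 242   9  23 138] [288.6 253.6] ((288.0, 253.0), (22.0, 8.0), 90.0)
```

Run:
```python
from h import *
np.set_printoptions(precision=1,suppress=True)
T=cv2.imread("pics/top0.png");g=T.astype(int)
# white tile ridge: all px whitish in the two segments
Th=hsv("pics/top0.png");P=[]
for s,c,m in blobs(cv2.inRange(Th,(0,0,200),(180,40,255)),155,165,115,85,20):
    print(s,c)
for s,c,m in blobs(cv2.inRange(Th,(0,0,235),(180,30,255)),175,200,75,25,40):
    if abs(c[0]-230)<3 or abs(c[0]-194)<3: P.append(np.argwhere(m)[:,::-1])
P=np.vstack(P).astype(float)
W=np.array([plane("top",p,58)[:2] for p in P])
c=W.mean(0);u=np.linalg.svd(W-c)[2][0];u*=np.sign(u[1])
print("tile line c",c,"y dir",u,"yaw deg",np.degrees(np.arctan2(-u[0],u[1])))
a=(W-c)@u;print("extent",c+a.min()*u,c+a.max()*u,a.max()-a.min(),"mid",c+u*(a.min()+a.max())/2)
x=np.array([u[1],-u[0]]);print("perp spread",((W-c)@x).min(),((W-c)@x).max())
print("pad top z53",plane("top",(214.9,226),53)," tri",tri((254.5,195.2),(214.7,226)))
print("knob",plane("top",(208.9,201.9),106), tri((272.7,178.3),(208.9,201.9)))
for p in[(223.3,203.1),(205,208.5)]:print("yel T",plane("top",p,58))
for p in[(273.5,193.5),(268.5,187.2)]:print("yel S",plane("side",p,58))
print("pivot",plane("top",(155+106/7-.5,165+360/7-.5),100),"z?")
print("green",plane("top",(174.9,184.7),50),tri((285,176.7),(174.9,184.7)))
print("blue top",plane("top",(352.3,200.8),98))
# side blue top face: top corners
print("blue tri", tri((265+162/7-.5+0,230+92/7-.5),(352.3,200.8)))
Sh=hsv("pics/side0.png");print(Sh[240:266,282:296,2])
```

```text
[ 155  165  115   85 5116] [213.7 203.5]
[177 186   6   5  24] [179.7 188. ]
[185 188   7   8  29] [187.8 191.7]
[246 193   8  16  77] [249.7 200.7]
[216 204  30   9  77] [230.6 208.1]
[177 212  34  10  85] [193.9 216.6]
tile line c [487.6 144.2] y dir [-0.2  1. ] yaw deg 11.99955003331213
extent [508.2  47.6] [466.6 243.3] 200.0114627064072 mid [487.4 145.4]
perp spread -3.255526350780224 3.29929824335054
pad top z53 [447.9 135.2  53. ]  tri (array([447.5, 137.2,  43.4]), np.float64(1.4261529327376572))
knob [515.1 144.  106. ] (array([515.7, 144.2, 104.7]), np.float64(0.8802333757830637))
yel T [514.8 109.1  58. ]
yel T [499.8 163.1  58. ]
yel S [514.7 113.9  58. ]
yel S [502.3 164.4  58. ]
pivot [477.5 257.  100. ] z?
green [572.7 253.4  50. ] (array([575.3, 253. ,  51.1]), np.float64(5.450378048478759))
blue top [ 511.8 -263.7   98. ]
blue tri (array([ 509.8, -262.7,  103.1]), np.float64(3.2623563788013628))
[[151 141 137 140 142 137 140 149 157 158 160 158 157 158]
 [141 129 133 141 140 140 138 139 147 154 157 160 158 157]
 [131 118 120 131 139 141 139 142 139 144 153 159 159 15
[... 660 characters left out ...]
0  76  72  73  74  75  75  79  85  92  99 121 142]
 [110  88  77  76  71  72  72  74  78  82  92 102 119 141]
 [102  85  76  71  71  72  72  76  79  88  93 103 120 143]
 [ 94  81  72  74  72  72  73  74  79  82  91 102 118 143]
 [ 79  76  72  75  75  74  72  75  81  86  94  99 119 141]
 [ 65  70  69  71  70  71  73  74  82  85  88 100 119 137]
 [ 60  64  66  70  71  74  74  76  78  84  90  99 112 128]
 [ 62  62  63  64  70  73  73  76  80  84  90  98 105 116]
 [ 61  62  62  66  68  73  76  74  81  84  89  94  96 105]
 [ 61  61  61  65  65  70  70  73  77  87  89  92  97 106]
 [ 61  60  62  61  70  74  75  83  84  90  95 100 103 107]
 [ 59  60  62  62  71  81  89  92  93  98 101 106 108 105]]
```

Run:
```python
import cv2
s=cv2.imread("pics/side0.png")
cv2.imwrite("pics/s_blue.png",cv2.resize(s[236:276,275:305],None,fx=15,fy=15,interpolation=cv2.INTER_NEAREST))
cv2.imwrite("pics/s_st2.png",cv2.resize(s[165:215,240:300],None,fx=12,fy=12,interpolation=cv2.INTER_NEAREST))
```

```text
(no output)
```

View pics/s_blue.png

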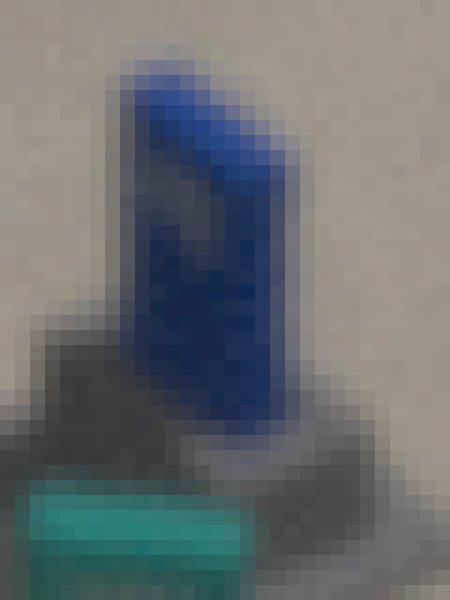

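View pics/s_st2.png

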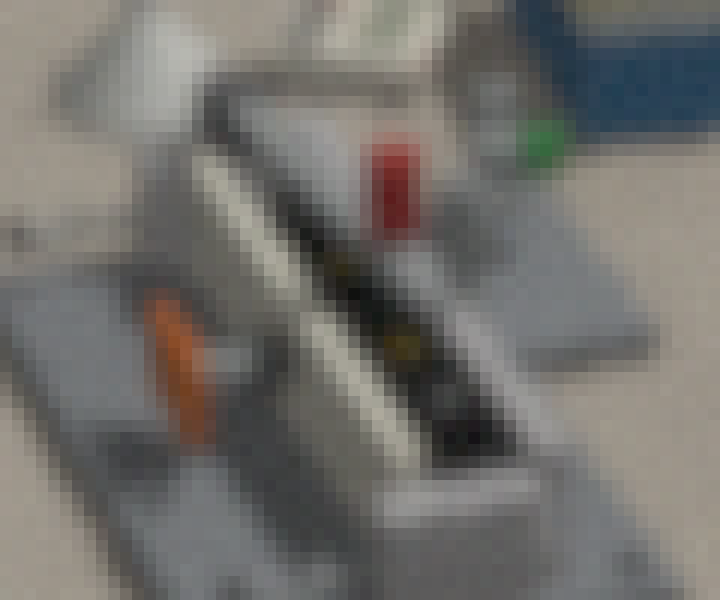

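Run:
```python
from h import *
from scipy.spatial.transform import Rotation as R
np.set_printoptions(precision=3,suppress=True)
print("pivot",tri((257.0,173.2),(169.6,216)),tri((257.0,174),(169.6,216)))
for z in(72,80,90): print(z,plane("top",(169.6,216),z))
print("blue tri",tri((288.5,243.8),(352.3,200.8)))
# blue yaw from holder edges in the top crop (8x, origin 320,180)
px=lambda a,b:(320+a/8-.5,180+b/8-.5)
for a,b,z in[((80,165),(285,55),8),((180,330),(370,218),8),((125,190),(175,330),20),((190,195),(300,133),98),((220,210),(320,155),98)]:
    A=plane("top",px(*a),z)[:2];B=plane("top",px(*b),z)[:2];d=B-A;print(d,np.linalg.norm(d),np.degrees(np.arctan2(d[1],d[0])))
Th=hsv("pics/top0.png")
s,c,m=blobs(cv2.inRange(Th,(100,120,150),(125,255,255)),320,180,50,45)[0]
W=np.array([plane("top",p,98)[:2] for p in np.argwhere(m)[:,::-1]]);c=W.mean(0);u=np.linalg.svd(W-c)[2][0];print("blue",c,u,np.degrees(np.arctan2(u[1],u[0])),np.ptp((W-c)@u))
for i in range(2):
    o=ctrl.get_obs();print(o["ee_pos"],R.from_rotvec(o["orientation"]).as_matrix())
```

```text
pivot (array([474.171, 265.118,  68.595]), np.float64(9.534685506693824)) (array([474.265, 266.103,  64.612]), np.float64(9.755500851882138))
72 [478.76  264.006  72.   ]
80 [478.35  262.041  80.   ]
90 [477.839 259.583  90.   ]
blue tri (array([ 511.162, -263.474,   99.232]), np.float64(1.135770498035906))
[ 40.815 -79.338] 89.22103607437995 -62.776489080035844
[ 41.455 -73.472] 84.36001817650869 -60.56698409961092
[-53.267 -17.525] 56.075589763236415 -161.7887358837663
[ 21.473 -39.754] 45.18310980071767 -61.62404870557145
[ 19.022 -36.121] 40.823860686228244 -62.22817828633546
blue [ 511.819 -263.681] [ 0.5   -0.866] -60.00518720429439 37.88008760599958
[ 207.    -589.21   235.993] [[-0.     0.943  0.331]
 [ 0.001  0.331 -0.943]
 [-1.     0.    -0.001]]
[ 207.    -589.21   235.993] [[-0.     0.943  0.331]
 [ 0.001  0.331 -0.943]
 [-1.     0.    -0.001]]
```

```bash
cat >> h.py <<'E'
from scipy.spatial.transform import Rotation as Rot
def Rt(deg):
    c,s=np.cos(np.radians(deg)),np.sin(np.radians(deg));return np.array([[0,-s,c],[0,c,s],[-1,0,0]])
def go(pos,deg,frm=None):
    """print tool-axis shift (cm) and turn from frm=(pos,R) (default measured)"""
    o=ctrl.get_obs()
    p,R=frm if frm else (o["ee_pos"],Rot.from_rotvec(o["orientation"]).as_matrix())
    print("t",round(o["t"],2),"at",np.round(o["ee_pos"],1),"jaw",round(np.degrees(np.arctan2(R[1,2],R[0,2])),1),"F",np.round(o["ft_force"],1),"w",round(o["width"],1))
    s=R.T@(np.asarray(pos,float)-p)/10;r=Rot.from_matrix(R.T@Rt(deg)).as_rotvec()
    print("shift",np.round(s,2),"turn",np.round(r,3))
E
python3 -c "
from h import *
go((515,144,150),17.2,(np.array([207.15,-589.656,236.675]),Rt(-70.65)))"
```

```text
t 0.1 at [ 207.  -589.2  236. ] jaw -70.6 F [ 0.4 -0.2  0. ] w 87.9
shift [  8.67  53.35 -59.02] turn [-1.533  0.     0.   ]
```

>>> {"name": "servo_tool", "arguments": {"plan": [[[0,53.3,-59.0,-1.533,0,0,4],[0,53.3,-59.0,-1.533,0,0,4],[0,53.3,-59.0,-1.533,0,0,4],[0,53.3,-59.0,-1.533,0,0,4],[0,53.3,-59.0,-1.533,0,0,4],[0,53.3,-59.0,-1.533,0,0,4],[0,53.3,-59.0,-1.533,0,0,4],[0,53.3,-59.0,-1.533,0,0,4]]]}}

```text
t: 0.77
ee_pos: [336.1, -280.2, 236.6]
orientation: [0.179, 1.564, -0.178]
ft_force: [0.6, 0.6, 0.4]
width: 40.9
```

```bash
python3 -c "
from h import *
go((515,144,150),17.2)"
```

```text
t 0.77 at [ 336.1 -280.2  236.6] jaw -13.0 F [0.6 0.6 0.4] w 40.9
shift [ 8.66 45.36  7.87] turn [-0.528 -0.    -0.   ]
```

>>> {"name": "servo_tool", "arguments": {"plan": [[[4,45.4,7.9,-0.528,0,0,4],[4,45.4,7.9,-0.528,0,0,4],[4,45.4,7.9,-0.528,0,0,4],[4,45.4,7.9,-0.528,0,0,4],[4,45.4,7.9,-0.528,0,0,4],[4,45.4,7.9,-0.528,0,0,4],[4,45.4,7.9,-0.528,0,0,4],[4,45.4,7.9,-0.528,0,0,4]]]}}

```text
t: 1.43
ee_pos: [467.1, 25.1, 207.6]
orientation: [-0.232, 1.558, 0.232]
ft_force: [0.5, 0.2, -0.8]
width: 40.1
```

```bash
python3 -c "
from h import *
go((515,144,150),17.2)"
```

```text
t 1.43 at [467.1  25.1 207.6] jaw 16.9 F [ 0.5  0.2 -0.8] w 40.1
shift [5.76 9.98 8.04] turn [-0.005 -0.     0.   ]
```

>>> {"name": "servo_tool", "arguments": {"plan": [[[5.8,10,8,-0.005,0,0,4],[5.8,10,8,-0.005,0,0,4],[5.8,10,8,-0.005,0,0,4],[5.8,10,8,-0.005,0,0,4],[5.8,10,8,-0.005,0,0,4],[5.8,10,8,-0.005,0,0,4],[5.8,10,8,-0.005,0,0,4]]]}}

```text
t: 2.02
ee_pos: [513.8, 140.8, 150.1]
orientation: [-0.236, 1.559, 0.235]
ft_force: [0.6, -0.5, 0.7]
width: 39.6
```

```bash
python3 -c "
from h import *
go((515,144,98),17.2)
for n in('side','top'): cv2.imwrite(f'pics/{n}1.png',ctrl.get_image(n)[:,:,::-1])
a=cv2.imread('pics/side1.png');b=cv2.imread('pics/top1.png')
cv2.imwrite('pics/c1.png',np.hstack([cv2.resize(a[140:220,230:310],None,fx=5,fy=5,interpolation=2),cv2.resize(b[165:245,160:240],None,fx=5,fy=5,interpolation=2)]))"
```

```text
t 2.02 at [513.8 140.8 150.1] jaw 17.2 F [ 0.6 -0.5  0.7] w 39.6
shift [5.2  0.27 0.21] turn [-0.001 -0.001  0.   ]
```

View pics/c1.png

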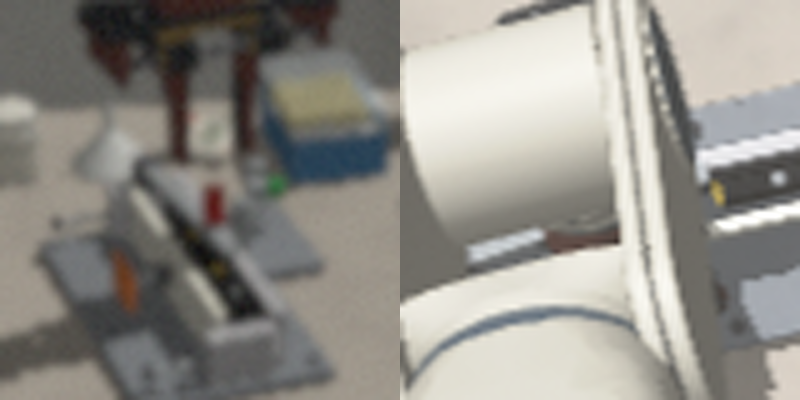

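Side view: the open fingers (crop 177 and 245) straddle the red knob (214,205). The arm hides the top view here. Lowering now.

>>> {"name": "servo_tool", "arguments": {"plan": [[[2.5,0.25,0.2,0,0,0,4],[5.2,0.25,0.2,0,0,0,4],[5.2,0.25,0.2,0,0,0,4],[5.2,0.25,0.2,0,0,0,2.1],[5.2,0.25,0.2,0,0,0,2.1],[5.2,0.25,0.2,0,0,0,2.1]]]}}

```text
t: 2.62
ee_pos: [516.6, 144.7, 99.5]
orientation: [-0.235, 1.556, 0.235]
ft_force: [0.4, 0.2, 0.2]
width: 23.7
```

```bash
python3 -c "
from h import *
go((515,144,98),17.2)
for n in('side',): cv2.imwrite(f'pics/{n}2.png',ctrl.get_image(n)[:,:,::-1])
a=cv2.imread('pics/side2.png')
cv2.imwrite('pics/c2.png',cv2.resize(a[150:220,230:310],None,fx=8,fy=8,interpolation=2))"
```

```text
t 2.62 at [516.6 144.7  99.5] jaw 17.2 F [0.4 0.2 0.2] w 23.7
shift [ 0.15 -0.02 -0.17] turn [-0.001  0.002  0.   ]
```

View pics/c2.png

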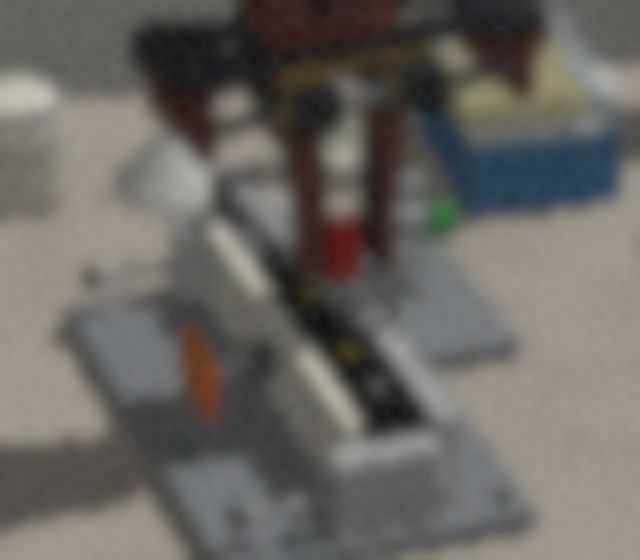

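```bash
cat > arc.py <<'E'
from h import *
import sys
a0,a1,n=map(float,sys.argv[1:4]);n=int(n)
o=ctrl.get_obs();p=o["ee_pos"];R=Rot.from_rotvec(o["orientation"]).as_matrix()
piv=np.array([478.5,262.5]);v=p[:2]-piv;print(p,"now ang",np.degrees(np.arctan2(v[1],v[0])),"r",np.hypot(*v),"F",o["ft_force"],o["width"])
for a in np.linspace(a0,a1,n+1)[1:]:
    q=np.r_[piv+124.5*np.array([np.cos(np.radians(a)),np.sin(np.radians(a))]),98]
    print(round(a,1),np.round(R.T@(q-p)/10,2),np.round(Rot.from_matrix(R.T@Rt(a+90)).as_rotvec(),3))
E
python3 arc.py -72 -32 8
```

```text
[516.56779892 144.79446699  99.44935607] now ang -72.07798642429954 r 123.70832557451084 F [0.06399811 0.16680355 0.8897957 ] 21.915076330789724
-67.0 [ 0.15 -0.02  1.1 ] [-0.102  0.003  0.   ]
-62.0 [0.15 0.14 2.18] [-0.189  0.003  0.   ]
-57.0 [0.15 0.39 3.23] [-0.276  0.003  0.001]
-52.0 [0.16 0.73 4.26] [-0.364  0.002  0.001]
-47.0 [0.16 1.16 5.26] [-0.451  0.002  0.001]
-42.0 [0.16 1.68 6.22] [-0.538  0.002  0.001]
-37.0 [0.16 2.28 7.13] [-0.625  0.002  0.001]
-32.0 [0.16 2.95 7.98] [-0.713  0.002  0.001]
```

>>> {"name": "servo_tool", "arguments": {"plan": [[[0.1,0,1.1,-0.102,0,0,2.1],[0.1,0.14,2.18,-0.19,0,0,2.1],[0.1,0.39,3.23,-0.276,0,0,2.1],[0.1,0.73,4.26,-0.364,0,0,2.1],[0.1,1.16,5.26,-0.451,0,0,2.1],[0.1,1.68,6.22,-0.538,0,0,2.1],[0.1,2.28,7.13,-0.625,0,0,2.1],[0.1,2.95,7.98,-0.713,0,0,2.1]]]}}

```text
t: 3.33
ee_pos: [584.1, 196.8, 98.1]
orientation: [-0.793, 1.42, 0.792]
ft_force: [1.3, -0.7, 0.4]
width: 20.9
```

```bash
python3 arc.py -32 -5.7 6
```

```text
[584.08464857 196.84954993  98.13783925] now ang -31.872533150197764 r 124.33060608238938 F [ 1.27924666 -0.71816464  0.35105592] 20.920203297872707
-27.6 [0.01 0.01 0.92] [-0.072  0.001  0.001]
-23.2 [0.02 0.12 1.87] [-0.148  0.001  0.001]
-18.8 [0.02 0.3  2.81] [-0.225  0.001  0.001]
-14.5 [0.02 0.54 3.73] [-0.301  0.001  0.001]
-10.1 [0.02 0.86 4.62] [-0.378  0.001  0.001]
-5.7 [0.02 1.25 5.49] [-0.454  0.001  0.002]
```

>>> {"name": "servo_tool", "arguments": {"plan": [[[0,0,0.92,-0.072,0,0,2.1],[0,0.12,1.87,-0.148,0,0,2.1],[0,0.3,2.81,-0.225,0,0,2.1],[0,0.54,3.73,-0.301,0,0,2.1],[0,0.86,4.62,-0.378,0,0,2.1],[0,1.25,5.48,-0.454,0,0,2.1],[0,1.25,5.48,-0.454,0,0,2.1],[0,1.25,5.48,-0.454,0,0,2.1]]]}}

```text
t: 4.0
ee_pos: [601.8, 250.1, 97.8]
orientation: [-1.131, 1.256, 1.131]
ft_force: [0.2, 0.1, 0.8]
width: 20.9
```

```bash
python3 arc.py -6 -5.7 1
python3 - <<'E'
from h import *
for n in('side','top'): cv2.imwrite(f'pics/{n}3.png',ctrl.get_image(n)[:,:,::-1])
a=cv2.imread('pics/side3.png');b=cv2.imread('pics/top3.png')
cv2.imwrite('pics/c3.png',np.hstack([cv2.resize(a[140:220,230:310],None,fx=5,fy=5,interpolation=2),cv2.resize(b[165:245,160:240],None,fx=5,fy=5,interpolation=2)]))
E
```

```text
[601.76073935 250.05070747  97.75007499] now ang -5.767296605375377 r 123.88783132608573 F [0.22900786 0.13475768 0.78502108] 20.878195370413316
-5.7 [-0.02 -0.06  0.01] [-0.006  0.001  0.001]
```

View pics/c3.png

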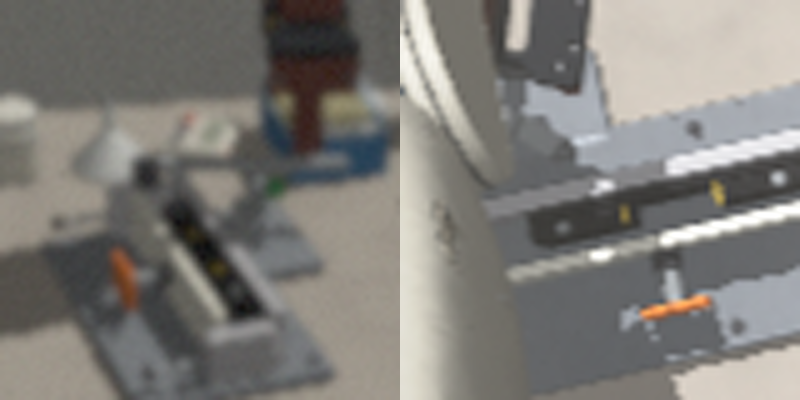

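Side view: the lever now points back beside the green mark (crop 275,185). Top view: both yellow stripes are visible (crop 625,213 and 717,192). Next I raise the tool clear of the knob.

>>> {"name": "servo_tool", "arguments": {"plan": [[[0,0,-0.1,0,0,0,2.6],[0,0,-0.1,0,0,0,2.8],[0,0,-0.1,0,0,0,2.8],[-3,0,-0.1,0,0,0,2.8],[-7,0,-0.1,0,0,0,3],[-9,0,-0.1,0,0,0,4],[-9,0,-0.1,0,0,0,4]]]}}

```text
t: 4.68
ee_pos: [604.3, 249.7, 192.3]
orientation: [-1.133, 1.248, 1.128]
ft_force: [1.1, 0.9, 0.7]
width: 38.7
```

```bash
python3 -c "
from h import *
go((511.5,-263.6,150),-61)"
```

```text
t 4.68 at [604.3 249.7 192.3] jaw 84.0 F [1.1 0.9 0.7] w 38.7
shift [  3.99   3.91 -52.03] turn [ 2.531e+00  1.100e-02 -2.000e-03]
```

>>> {"name": "servo_tool", "arguments": {"plan": [[[1,3.9,-52,2.531,0,0,6],[1,3.9,-52,2.531,0,0,6],[1,3.9,-52,2.531,0,0,6],[1,3.9,-52,2.531,0,0,6],[1,3.9,-52,2.531,0,0,6],[1,3.9,-52,2.531,0,0,6],[1,3.9,-52,2.531,0,0,6],[1,3.9,-52,2.531,0,0,6]]]}}

```text
t: 5.35
ee_pos: [540.8, -81.0, 179.7]
orientation: [-0.361, 1.541, 0.362]
ft_force: [0.4, 0.2, 0.2]
width: 59.8
```

```bash
python3 -c "
from h import *
go((511.5,-263.6,150),-61)"
```

```text
t 5.35 at [540.8 -81.  179.7] jaw 26.4 F [0.4 0.2 0.2] w 59.8
shift [  2.97 -15.05 -10.74] turn [ 1.525e+00 -1.000e-03  0.000e+00]
```

>>> {"name": "servo_tool", "arguments": {"plan": [[[1,-15,-10.7,1.525,0,0,6],[1,-15,-10.7,1.525,0,0,6],[1,-15,-10.7,1.525,0,0,6],[1,-15,-10.7,1.525,0,0,6],[1,-15,-10.7,1.525,0,0,6],[1,-15,-10.7,1.525,0,0,6],[1,-15,-10.7,1.525,0,0,6],[1,-15,-10.7,1.525,0,0,6]]]}}

```text
t: 6.02
ee_pos: [513.2, -261.9, 169.3]
orientation: [0.425, 1.531, -0.424]
ft_force: [-0.4, -0.1, -0.1]
width: 60.1
```

Run:
```python
from h import *
go((511.5,-263.6,130),-61)
for n in('side','top'): cv2.imwrite(f'pics/{n}4.png',ctrl.get_image(n)[:,:,::-1])
a=cv2.imread('pics/side4.png');b=cv2.imread('pics/top4.png')
cv2.imwrite('pics/c4.png',np.hstack([cv2.resize(a[210:310,240:320],None,fx=5,fy=5,interpolation=2),cv2.resize(b[160:260,160:240],None,fx=5,fy=5,interpolation=2)]))
cv2.imwrite('pics/c4b.png',cv2.resize(b[165:250,155:270],None,fx=6.9,fy=6.9,interpolation=2))
```

```text
t 6.02 at [ 513.2 -261.9  169.3] jaw -31.0 F [-0.4 -0.1 -0.1] w 60.1
shift [ 3.93 -0.23 -0.05] turn [ 0.523 -0.002  0.   ]
```

View pics/c4.png

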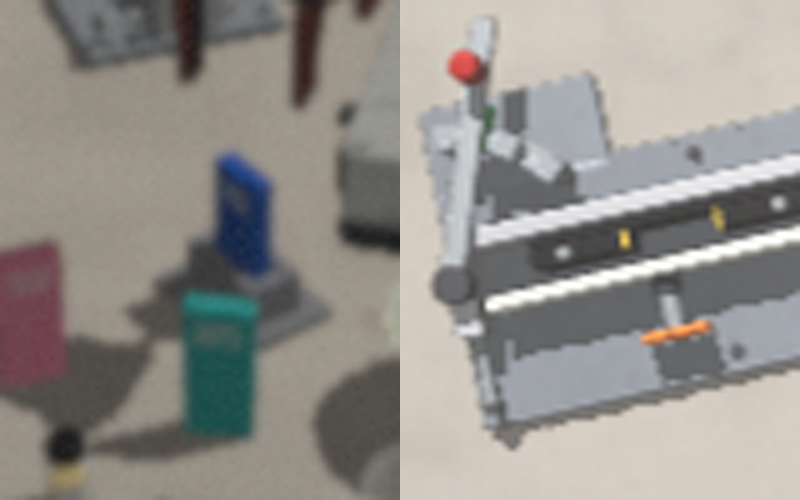

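View pics/c4b.png

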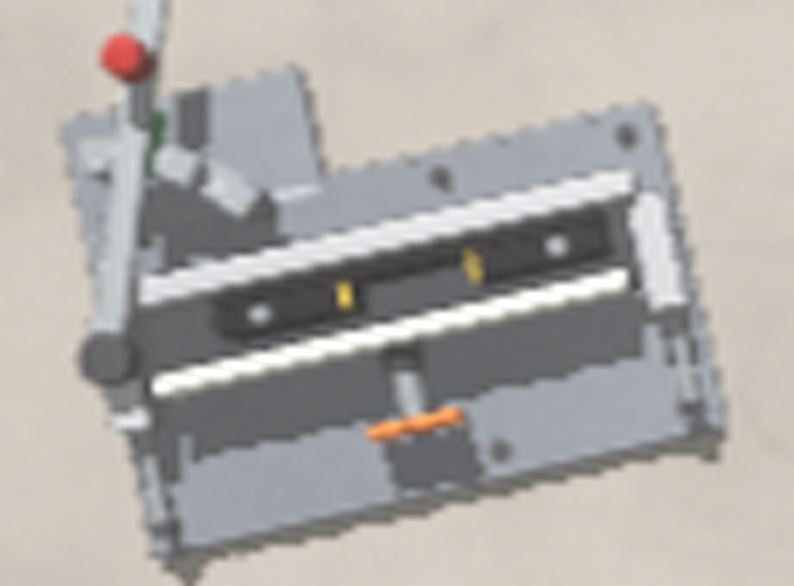

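Run:
```python
from h import *
np.set_printoptions(precision=2,suppress=True)
T=hsv("pics/top4.png")
piv=plane("top",(169.6,216),75)[:2]
for s,c,m in blobs(cv2.inRange(T,(0,120,80),(6,255,255))|cv2.inRange(T,(174,120,80),(180,255,255)),155,150,115,95):
    k=plane("top",c,103)[:2];v=k-piv;print("knob",c,k,np.hypot(*v),"lever rad",np.arctan2(v[1],v[0])+np.radians(78))
for s,c,m in blobs(cv2.inRange(T,(20,100,120),(33,255,255)),155,150,115,95):
    w=plane("top",c,58)[:2];print("yellow",s,c,w)
# tile line again
P=[]
for s,c,m in blobs(cv2.inRange(T,(0,0,225),(180,40,255)),172,200,78,25,40):
    print("white",s,c)
    if s[2]>60: P.append(np.argwhere(m)[:,::-1])
P=np.vstack(P).astype(float)
W=np.array([plane("top",p,58)[:2] for p in P]);c=W.mean(0);u=np.linalg.svd(W-c)[2][0];u*=np.sign(u[1]);a=(W-c)@u
print(c,u,np.degrees(np.arctan2(-u[0],u[1])),np.ptp(a),"mid",c+u*(a.min()+a.max())/2,np.ptp((W-c)@[u[1],-u[0]]))
# green geometry from first image
for s,c,m in blobs(cv2.inRange(hsv("pics/top0.png"),(45,80,60),(80,255,255)),155,165,115,85):
    for z in(45,60,70):
        g=plane("top",c,z)[:2];v=g-piv;print("green",z,g,np.hypot(*v),"rad",np.arctan2(v[1],v[0])+np.radians(78))
# bar axis: light grey pixels rows
b=cv2.imread("pics/top4.png");cv2.imwrite("pics/lev.png",cv2.resize(b[160:225,155:200],None,fx=9,fy=9,interpolation=0))
t=cv2.imread("pics/top0.png");cv2.imwrite("pics/lev0.png",cv2.resize(t[160:225,155:200],None,fx=9,fy=9,interpolation=0))
cv2.imwrite("pics/levs.png",np.hstack([cv2.imread("pics/lev0.png"),cv2.imread("pics/lev.png")])[:600])
```

```text
knob [172.38 172.85] [600.4  248.15] 122.72817896627427 lever rad 1.237859742383563
yellow [222 202   3   4   6] [223.17 203.33] [514.08 109.53]
yellow [204 206   2   4   8] [204.5 207.5] [502.74 164.6 ]
white [180 200  31   7  54] [195.31 201.96]
white [177 204  68  18 155] [210.85 212.66]
[487.23 146.02] [-0.21  0.98] 11.97777511678425 202.8754854759785 mid [487.05 146.83] 6.557394221449329
green 45 [573.38 254.69] 95.16097059020964 rad 1.2710286277567024
green 60 [571.55 251.18] 93.72868831366164 rad 1.232020692876897
green 70 [570.33 248.84] 92.8550592942636 rad 1.2053732066591756
```

View pics/levs.png

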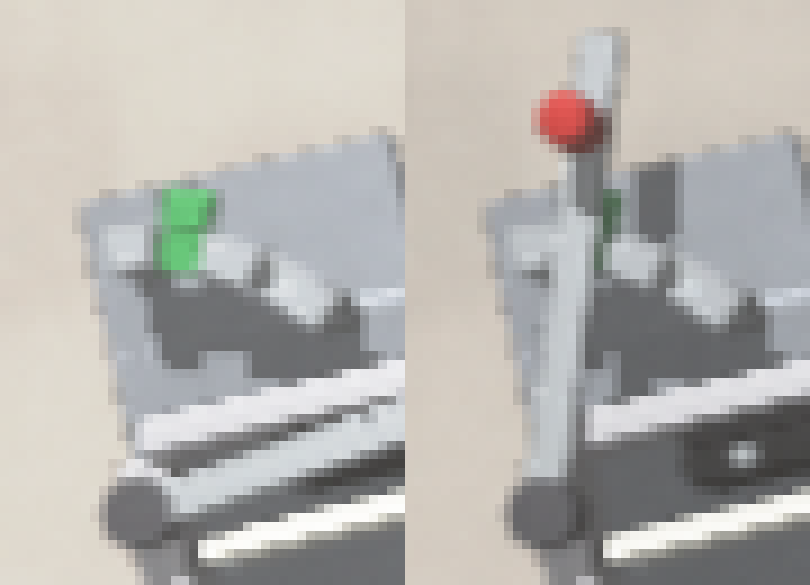

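Lever reads 1.238 rad, within 0.02 of the notch, and the bar covers the green block (crop 575,220). Candidates: blue (side 289,252), turquoise (284,283), pink (245,272). Only the blue one stands in the grey holder, so it is the spacer. Next I turn and lower onto it.

>>> {"name": "servo_tool", "arguments": {"plan": [[[3,-0.23,-0.05,0.523,0,0,6],[3,-0.23,-0.05,0.523,0,0,6],[3,-0.23,-0.05,0.523,0,0,6],[3,-0.23,-0.05,0.523,0,0,6],[3,-0.23,-0.05,0.523,0,0,6],[3,-0.23,-0.05,0.523,0,0,6],[3,-0.23,-0.05,0.523,0,0,6]]]}}

```text
t: 6.7
ee_pos: [512.5, -262.9, 140.3]
orientation: [0.818, 1.412, -0.818]
ft_force: [-0.2, 1.1, 0.3]
width: 60.2
```

Run:
```python
from h import *
go((511.5,-263.6,84),-61)
for n in('side','top'): cv2.imwrite(f'pics/{n}5.png',ctrl.get_image(n)[:,:,::-1])
a=cv2.imread('pics/side5.png');b=cv2.imread('pics/top5.png')
cv2.imwrite('pics/c5.png',np.hstack([cv2.resize(a[210:310,240:320],None,fx=5,fy=5,interpolation=2),cv2.resize(b[160:260,310:390],None,fx=5,fy=5,interpolation=2)]))
```

```text
t 6.7 at [ 512.5 -262.9  140.3] jaw -60.2 F [-0.2  1.1  0.3] w 60.2
shift [ 5.63 -0.12  0.01] turn [ 0.014 -0.     0.   ]
```

View pics/c5.png

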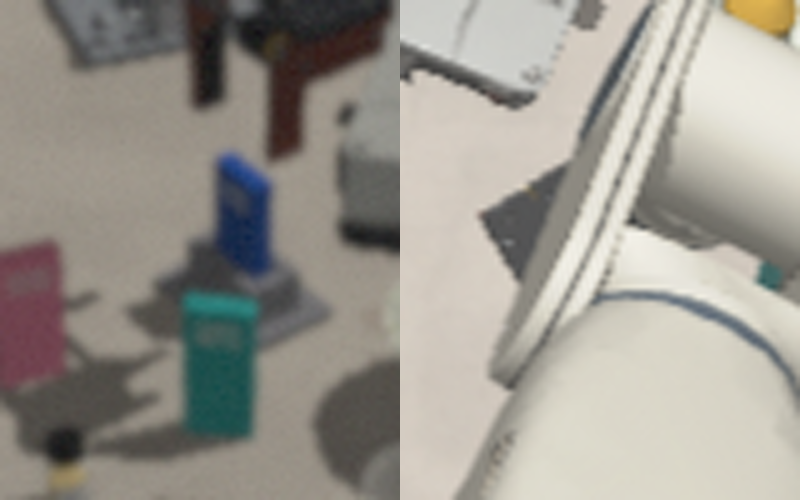

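Fingertips (208,100) and (285,155) line up over the blue block top (245,170), parallel to its width. I'll go down and grip.

>>> {"name": "servo_tool", "arguments": {"plan": [[[2.5,-0.1,0,0,0,0,6],[5,-0.1,0,0,0,0,6],[5.6,-0.1,0,0,0,0,6],[5.6,-0.1,0,0,0,0,6],[5.6,-0.1,0,0,0,0,4.6],[5.6,-0.1,0,0,0,0,3],[5.6,-0.1,0,0,0,0,3],[5.6,-0.1,0,0,0,0,3]]]}}

```text
t: 7.47
ee_pos: [512.4, -263.9, 85.6]
orientation: [0.822, 1.408, -0.822]
ft_force: [0.1, -0.0, 2.4]
width: 40.2
```

>>> {"name": "servo_tool", "arguments": {"plan": [[[0,0,0,0,0,0,3],[0,0,0,0,0,0,3],[-1,0,0,0,0,0,3],[-2,0,0,0,0,0,3],[-3,0,0,0,0,0,3],[-4,0,0,0,0,0,3]]]}}

```text
t: 7.97
ee_pos: [511.8, -263.6, 125.8]
orientation: [0.822, 1.409, -0.822]
ft_force: [-0.1, 0.3, -1.1]
width: 39.7
```

Run:
```python
from h import *
go((504.9,137.4,190),-78)
for n in('side',): cv2.imwrite(f'pics/{n}6.png',ctrl.get_image(n)[:,:,::-1])
a=cv2.imread('pics/side6.png')
cv2.imwrite('pics/c6.png',cv2.resize(a[200:300,240:320],None,fx=6,fy=6,interpolation=2))
```

```text
t 7.97 at [ 511.8 -263.6  125.8] jaw -60.5 F [-0.1  0.3 -1.1] w 39.7
shift [ -6.43  19.15 -35.24] turn [ 0.305  0.    -0.   ]
```

View pics/c6.png

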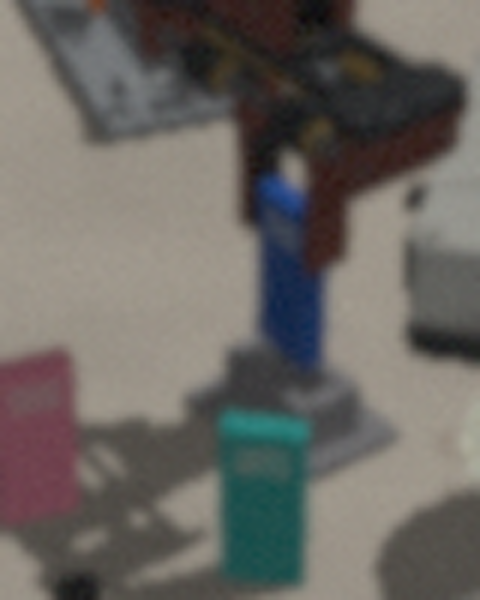

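>>> {"name": "servo_tool", "arguments": {"plan": [[[-4,0,0,0,0,0,3],[-8,0,0,0,0,0,3],[-8,19.1,-35.2,0.305,0,0,3],[-8,19.1,-35.2,0.305,0,0,3],[-8,19.1,-35.2,0.305,0,0,3],[-8,19.1,-35.2,0.305,0,0,3],[-8,19.1,-35.2,0.305,0,0,3],[-8,19.1,-35.2,0.305,0,0,3]]]}}

```text
t: 8.68
ee_pos: [507.0, -15.7, 205.1]
orientation: [1.054, 1.3, -1.053]
ft_force: [0.9, 0.4, -0.7]
width: 40.1
```

Run:
```python
from h import *
go((504.9,137.4,200),-78)
```

```text
t 8.68 at [507.  -15.7 205.1] jaw -78.0 F [ 0.9  0.4 -0.7] w 40.1
shift [  0.51   2.97 -15.02] turn [-0.     0.    -0.001]
```

>>> {"name": "servo_tool", "arguments": {"plan": [[[1,2.97,-15,0,0,0,3],[2,2.97,-15,0,0,0,3],[3,2.97,-15,0,0,0,3],[4,2.97,-15,0,0,0,3],[5,2.97,-15,0,0,0,3],[5,2.97,-15,0,0,0,3],[5,2.97,-15,0,0,0,3],[5,2.97,-15,0,0,0,3]]]}}

```text
t: 9.35
ee_pos: [505.7, 134.5, 155.1]
orientation: [1.054, 1.3, -1.054]
ft_force: [-0.2, -0.0, -0.7]
width: 40.4
```

Run:
```python
from h import *
go((504.9,137.4,150),-78)
for n in('side','top'): cv2.imwrite(f'pics/{n}7.png',ctrl.get_image(n)[:,:,::-1])
a=cv2.imread('pics/side7.png');b=cv2.imread('pics/top7.png')
cv2.imwrite('pics/c7.png',cv2.resize(a[145:220,230:310],None,fx=8,fy=8,interpolation=2))
cv2.imwrite('pics/c7t.png',cv2.resize(b[165:240,160:260],None,fx=7,fy=7,interpolation=2))
# predict: block bottom front-edge etc at TCP (bottom z= tcp-76)
o=ctrl.get_obs();p=o["ee_pos"];x=np.array([.978,.208,0]);y=np.array([-.208,.978,0]);
for sx in(-7,7):
  for sy in(-20,20):
    print(sx,sy,[np.round(proj("side",p+sx*x+sy*y+[0,0,dz]),1) for dz in(-76,14)])
```

```text
t 9.35 at [505.7 134.5 155.1] jaw -78.0 F [-0.2 -0.  -0.7] w 40.4
shift [ 0.51 -0.01 -0.3 ] turn [-0.001  0.    -0.001]
-7 -20 [array([270.3, 188.6]), array([270. , 166.2])]
-7 20 [array([266.8, 183.8]), array([266.3, 161.6])]
7 -20 [array([274., 188.]), array([273.7, 165.6])]
7 20 [array([270.4, 183.1]), array([270. , 161.1])]
```

View pics/c7.png

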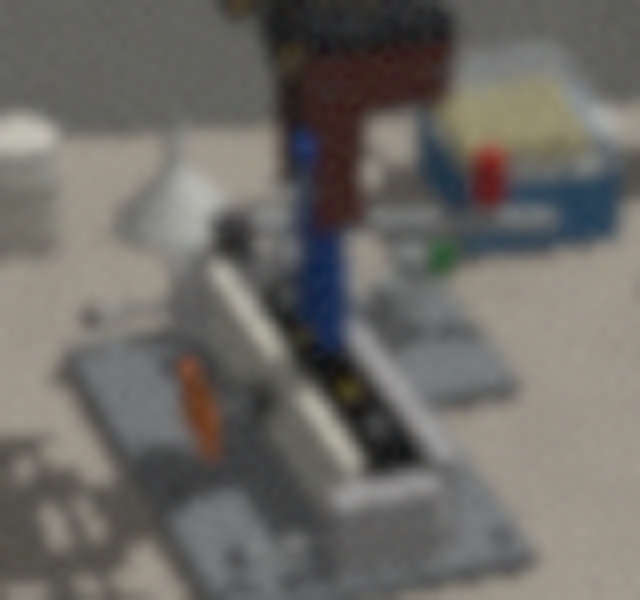

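View pics/c7t.png

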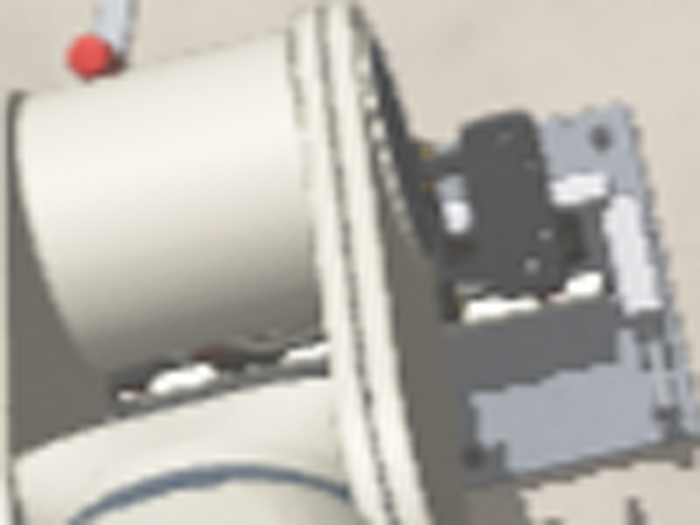

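>>> {"name": "servo_tool", "arguments": {"plan": [[[0.8,0,-0.2,0,0,0,3],[0.8,0,-0.2,0,0,0,3],[0.8,0,-0.2,0,0,0,3],[0.8,0,-0.2,0,0,0,3]]]}}

```text
t: 9.78
ee_pos: [504.8, 137.1, 146.4]
orientation: [1.053, 1.301, -1.054]
ft_force: [-0.5, -0.1, -1.3]
width: 39.9
```

Run:
```python
from h import *
go((504.9,137.4,88),-78)
```

```text
t 9.78 at [504.8 137.1 146.4] jaw -78.0 F [-0.5 -0.1 -1.3] w 39.9
shift [ 5.84  0.02 -0.03] turn [-0.  0.  0.]
```

>>> {"name": "servo_tool", "arguments": {"plan": [[[0.7,0,0,0,0,0,3],[1.4,0,0,0,0,0,3],[2,0,0,0,0,0,3],[2,0,0,0,0,0,3]]]}}

```text
t: 10.12
ee_pos: [503.8, 137.2, 124.8]
orientation: [1.052, 1.303, -1.055]
ft_force: [-0.6, -0.4, 0.2]
width: 39.9
```

Run:
```python
from h import *
go((504.9,137.4,88),-78)
for n in('side',): cv2.imwrite(f'pics/{n}8.png',ctrl.get_image(n)[:,:,::-1])
a=cv2.imread('pics/side8.png')
cv2.imwrite('pics/c8.png',cv2.resize(a[155:215,240:300],None,fx=10,fy=10,interpolation=2))
```

```text
t 10.12 at [503.8 137.2 124.8] jaw -78.0 F [-0.6 -0.4  0.2] w 39.9
shift [3.68 0.13 0.  ] turn [0.    0.    0.003]
```

View pics/c8.png

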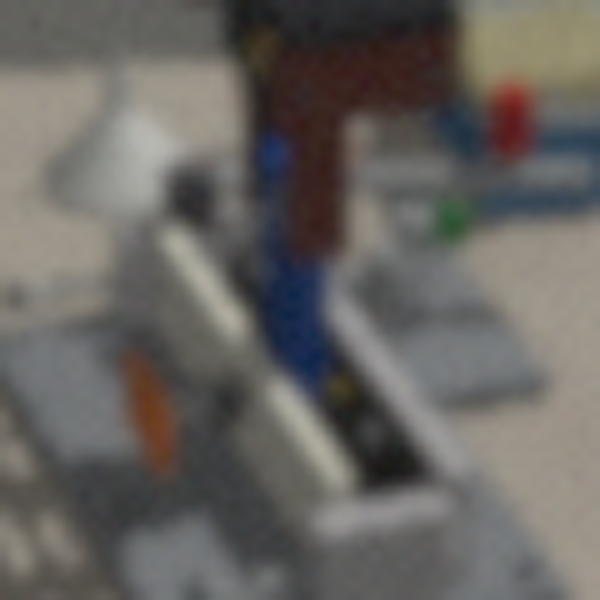

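The block bottom is now inside the gap behind the tile (crop 310,385), next to the right yellow stripe (342,385), with no contact force. Continuing down.

>>> {"name": "servo_tool", "arguments": {"plan": [[[0.7,0.12,0,0,0,0,3],[1.4,0.12,0,0,0,0,3],[2.1,0.12,0,0,0,0,3],[2.8,0.12,0,0,0,0,3],[3.2,0.12,0,0,0,0,3],[3.2,0.12,0,0,0,0,3]]]}}

```text
t: 10.67
ee_pos: [505.2, 137.5, 93.2]
orientation: [1.052, 1.302, -1.055]
ft_force: [-0.2, 0.3, -0.6]
width: 40.3
```

Run:
```python
from h import *
go((504.9,137.4,89.5),-78)
```

```text
t 10.67 at [505.2 137.5  93.2] jaw -78.0 F [-0.2  0.3 -0.6] w 40.3
shift [ 0.37 -0.03 -0.  ] turn [0.    0.    0.002]
```

>>> {"name": "servo_tool", "arguments": {"plan": [[[0.15,0,0,0,0,0,3],[0.3,0,0,0,0,0,3],[0.4,0,0,0,0,0,3],[0.4,0,0,0,0,0,3]]]}}

```text
t: 11.0
ee_pos: [506.0, 137.7, 90.5]
orientation: [1.053, 1.301, -1.053]
ft_force: [0.5, -0.4, -1.0]
width: 40.2
```

>>> {"name": "servo_tool", "arguments": {"plan": [[[0.1,0,0,0,0,0,3],[0.1,0,0,0,0,0,3],[0.1,0,0,0,0,0,3]]]}}

```text
t: 11.25
ee_pos: [506.2, 137.7, 89.7]
orientation: [1.054, 1.301, -1.053]
ft_force: [0.8, 0.1, 1.6]
width: 39.9
```

>>> {"name": "servo_tool", "arguments": {"plan": [[[0.15,0,0,0,0,0,3],[0.15,0,0,0,0,0,3],[0.15,0,0,0,0,0,3]]]}}

```text
t: 11.5
ee_pos: [506.6, 138.4, 89.2]
orientation: [1.055, 1.301, -1.052]
ft_force: [-2.4, 2.6, 11.5]
width: 39.8
```

Run:
```python
from h import *
go((504.9,137.4,89.5),-78)
for n in('side',): cv2.imwrite(f'pics/{n}9.png',ctrl.get_image(n)[:,:,::-1])
a=cv2.imread('pics/side9.png')
cv2.imwrite('pics/c9.png',cv2.resize(a[155:215,240:300],None,fx=10,fy=10,interpolation=2))
go((504.9,137.4,89.5),-78)
```

```text
t 11.5 at [506.6 138.4  89.2] jaw -78.0 F [-2.4  2.6 11.5] w 39.8
shift [-0.03 -0.19  0.06] turn [-0.    -0.001 -0.002]
t 11.55 at [506.6 138.4  89.2] jaw -78.0 F [-3.2  3.1 11.8] w 40.0
shift [-0.03 -0.19  0.06] turn [-0.    -0.001 -0.002]
```

View pics/c9.png

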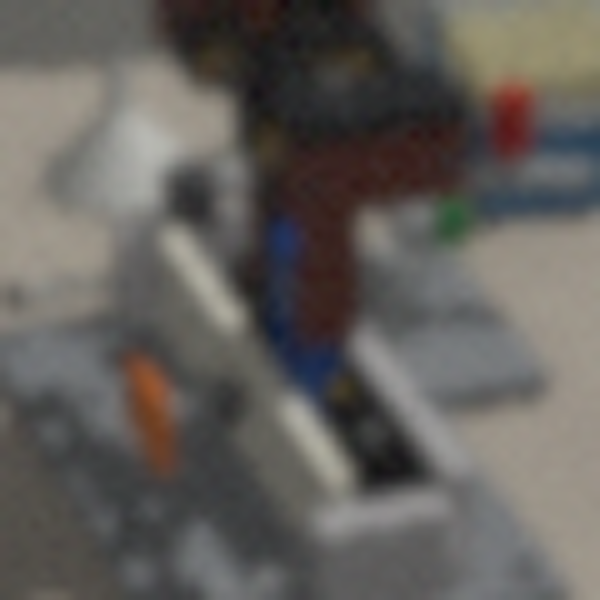

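Floor contact at TCP z 89 (block bottom about 12 mm), 11 N. Fully down, so I relax, release and rise.

>>> {"name": "servo_tool", "arguments": {"plan": [[[-0.1,0,0,0,0,0,3],[-0.1,0,0,0,0,0,4.4],[-0.1,0,0,0,0,0,5.5],[-0.1,0,0,0,0,0,6],[-0.1,0,0,0,0,0,6],[-2,0,0,0,0,0,6],[-5,0,0,0,0,0,6],[-9,0,0,0,0,0,6]]]}}

```text
t: 12.22
ee_pos: [504.0, 137.1, 176.5]
orientation: [1.05, 1.305, -1.058]
ft_force: [1.2, -0.2, 0.2]
width: 60.0
```

Run:
```python
from h import *
go((400,125,180),12)
for n in('side',): cv2.imwrite(f'pics/{n}10.png',ctrl.get_image(n)[:,:,::-1])
a=cv2.imread('pics/side10.png')
cv2.imwrite('pics/c10.png',cv2.resize(a[155:215,240:300],None,fx=10,fy=10,interpolation=2))
```

```text
t 12.22 at [504.  137.1 176.5] jaw -78.0 F [ 1.2 -0.2  0.2] w 60.0
shift [ -0.28 -10.43  -0.98] turn [-1.571 -0.005  0.005]
```

View pics/c10.png

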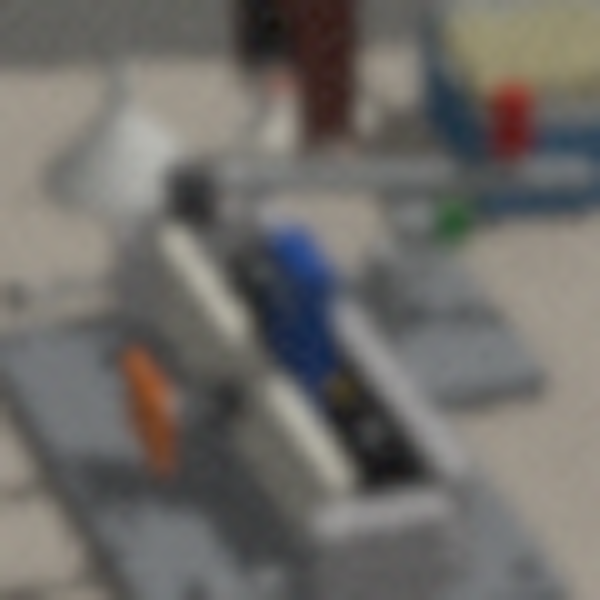

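Block stands upright and free in the recess (crop 300,300). The lever is still in its notch. Next I close the fingers and go in front of the orange pad.

Run:
```python
from h import *
go((405,127,178),-78)
```

```text
t 12.27 at [508.9 138.3 185.1] jaw -78.0 F [2. 1. 6.] w 59.9
shift [  0.64 -10.4   -1.05] turn [ 0.    -0.    -0.007]
```

>>> {"name": "servo_tool", "arguments": {"plan": [[[0,-3,-0.3,0,0,0,3],[0,-6,-0.6,0,0,0,0],[0,-10.4,-1,0,0,0,0],[0,-10.4,-1,0,0,0,0],[3,-10.4,-1,0,0,0,0],[6,-10.4,-1,0,0,0,0],[9,-10.4,-1,0,0,0,0],[9,-10.4,-1,0,0,0,0]]]}}

```text
t: 12.93
ee_pos: [399.2, 124.9, 84.1]
orientation: [1.049, 1.306, -1.059]
ft_force: [-0.2, -0.0, -0.5]
width: 10.2
```

Run:
```python
from h import *
go((405,127,42),-78)
for n in('side','top'): cv2.imwrite(f'pics/{n}11.png',ctrl.get_image(n)[:,:,::-1])
a=cv2.imread('pics/side11.png');b=cv2.imread('pics/top11.png')
cv2.imwrite('pics/c11.png',np.hstack([cv2.resize(a[140:220,230:310],None,fx=5,fy=5,interpolation=2),cv2.resize(b[165:245,170:250],None,fx=5,fy=5,interpolation=2)]))
```

```text
t 12.93 at [399.2 124.9  84.1] jaw -78.0 F [-0.2 -0.  -0.5] w 10.2
shift [ 4.2   0.64 -0.09] turn [0.    0.001 0.008]
```

View pics/c11.png

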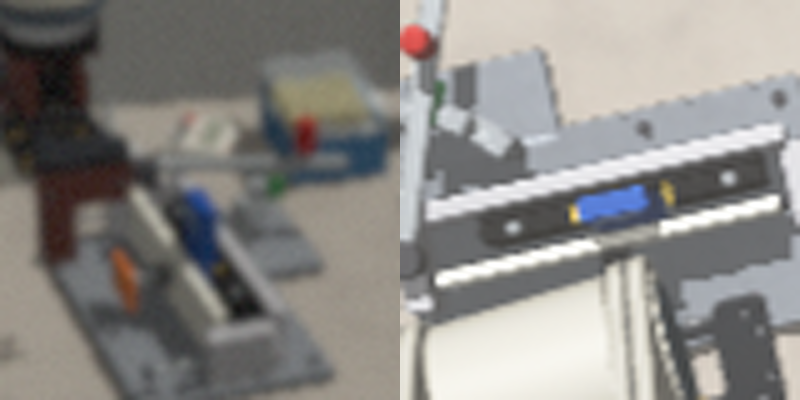

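Top view: the blue top (crop 612,205) sits between the yellow stripes (574,213 and 668,193), parallel to the rail. Lowering in front of the pad.

>>> {"name": "servo_tool", "arguments": {"plan": [[[1.5,0.2,-0.1,0,0,0,0],[3,0.4,-0.1,0,0,0,0],[4.2,0.6,-0.1,0,0,0,0],[4.2,0.6,-0.1,0,0,0,0],[4.2,0.6,-0.1,0,0,0,0]]]}}

```text
t: 13.45
ee_pos: [408.7, 128.2, 47.1]
orientation: [1.054, 1.3, -1.052]
ft_force: [-0.6, -0.0, -0.5]
width: 0.6
```

Run:
```python
from h import *
go((433.6,133.2,42),-78)
for n in('side',): cv2.imwrite(f'pics/{n}12.png',ctrl.get_image(n)[:,:,::-1])
a=cv2.imread('pics/side12.png')
cv2.imwrite('pics/c12.png',cv2.resize(a[150:220,230:310],None,fx=8,fy=8,interpolation=2))
```

```text
t 13.45 at [408.7 128.2  47.1] jaw -78.0 F [-0.6 -0.  -0.5] w 0.6
shift [0.52 2.54 0.03] turn [ 0.    -0.    -0.001]
```

View pics/c12.png

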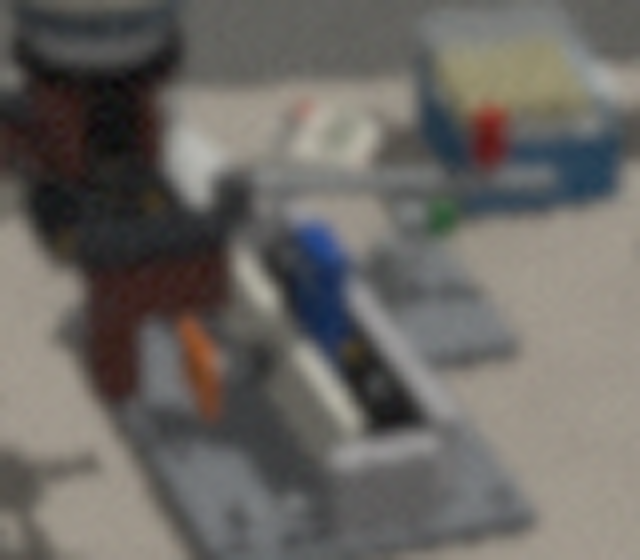

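>>> {"name": "servo_tool", "arguments": {"plan": [[[0.3,0.7,0,0,0,0,0],[0.5,1.4,0,0,0,0,0],[0.5,2,0,0,0,0,0],[0.5,2.3,0,0,0,0,0],[0.5,2.3,0,0,0,0,0],[0.5,2.3,0,0,0,0,0]]]}}

```text
t: 14.0
ee_pos: [430.5, 132.8, 41.0]
orientation: [1.053, 1.301, -1.053]
ft_force: [0.1, -0.1, 0.2]
width: 0.3
```

>>> {"name": "servo_tool", "arguments": {"plan": [[[0,0.2,0,0,0,0,0],[0,0.4,0,0,0,0,0],[0,0.4,0,0,0,0,0]]]}}

```text
t: 14.25
ee_pos: [434.5, 133.7, 41.0]
orientation: [1.053, 1.301, -1.053]
ft_force: [0.7, -0.6, -0.1]
width: 0.1
```

>>> {"name": "servo_tool", "arguments": {"plan": [[[0,0.15,0,0,0,0,0],[0,0.3,0,0,0,0,0],[0,0.3,0,0,0,0,0]]]}}

```text
t: 14.5
ee_pos: [437.2, 134.3, 40.9]
orientation: [1.053, 1.301, -1.053]
ft_force: [-0.9, 1.1, -0.2]
width: 0.3
```

>>> {"name": "servo_tool", "arguments": {"plan": [[[0,0.15,0,0,0,0,0],[0,0.3,0,0,0,0,0],[0,0.3,0,0,0,0,0]]]}}

```text
t: 14.75
ee_pos: [440.0, 134.8, 40.9]
orientation: [1.053, 1.301, -1.054]
ft_force: [-0.4, -0.2, -0.2]
width: 0.7
```

>>> {"name": "servo_tool", "arguments": {"plan": [[[0,0.15,0,0,0,0,0],[0,0.3,0,0,0,0,0],[0,0.3,0,0,0,0,0]]]}}

```text
t: 15.0
ee_pos: [442.6, 135.4, 40.8]
orientation: [1.053, 1.302, -1.054]
ft_force: [-3.6, -0.8, 2.9]
width: 0.6
```

>>> {"name": "servo_tool", "arguments": {"plan": [[[0,0.1,0,0,0,0,0],[0,0.2,0,0,0,0,0],[0,0.3,0,0,0,0,0],[0,0.3,0,0,0,0,0]]]}}

```text
t: 15.33
ee_pos: [444.7, 135.8, 40.8]
orientation: [1.052, 1.303, -1.055]
ft_force: [-7.1, -1.2, 6.1]
width: 0.5
```

>>> {"name": "servo_tool", "arguments": {"plan": [[[0,0.1,0,0,0,0,0],[0,0.2,0,0,0,0,0],[0,0.3,0,0,0,0,0],[0,0.3,0,0,0,0,0]]]}}

```text
t: 15.67
ee_pos: [446.6, 136.2, 40.8]
orientation: [1.05, 1.304, -1.057]
ft_force: [-10.2, -2.1, 8.7]
width: 0.6
```

Run:
```python
from h import *
go((433.6,133.2,42),-78)
for n in('side','top'): cv2.imwrite(f'pics/{n}13.png',ctrl.get_image(n)[:,:,::-1])
a=cv2.imread('pics/side13.png');b=cv2.imread('pics/top13.png')
cv2.imwrite('pics/c13.png',np.hstack([cv2.resize(a[160:220,240:300],None,fx=6.5,fy=6.5,interpolation=2),cv2.resize(b[180:240,175:235],None,fx=6.5,fy=6.5,interpolation=2)]))
```

```text
t 15.67 at [446.6 136.2  40.8] jaw -78.0 F [-10.2  -2.1   8.7] w 0.6
shift [-0.12 -1.33  0.02] turn [0.    0.    0.005]
```

View pics/c13.png

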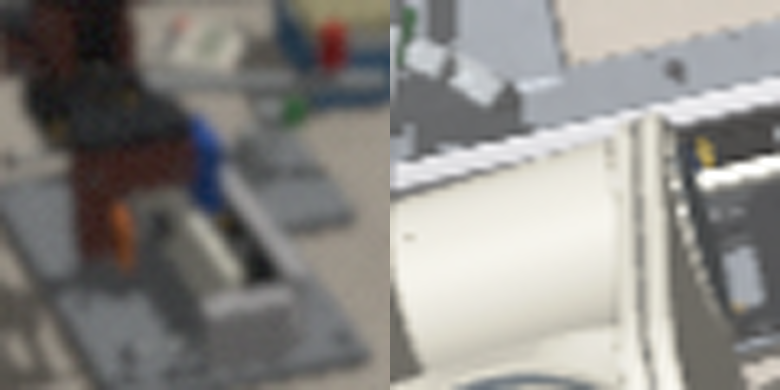

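Fx −10 N along the push fits 8 mm of tile travel and then the cushion sinking. But Fz +8.7 needs explaining, and I want to see that the tile moved and the block is upright.

Run:
```python
from h import *
np.set_printoptions(precision=1,suppress=True)
x=np.array([.978,.208])
def tilex(f,cols):
    g=cv2.imread(f).astype(float);r=[]
    for c in cols:
        col=g[198:216,c].min(1)-120;col[col<0]=0
        if c<222: pass
        row=(np.arange(198,216)*col).sum()/col.sum();w=plane("top",(c,row),58)[:2];r.append(w@x)
    return np.array(r)
cols=range(232,244)
for k in(0,4,11,13): print(k,tilex(f"pics/top{k}.png",cols).round(1))
b=cv2.imread("pics/top13.png");c=cv2.imread("pics/top11.png")
cv2.imwrite("pics/c14.png",np.hstack([cv2.resize(i[180:230,205:255],None,fx=8,fy=8,interpolation=0) for i in(c,b)]))
a=cv2.imread("pics/side11.png");b=cv2.imread("pics/side13.png")
cv2.imwrite("pics/c15.png",np.hstack([cv2.resize(i[165:215,250:300],None,fx=8,fy=8,interpolation=0) for i in(a,b)]))
```

```text
0 [506.5 506.8 508.9 512.2 510.5 506.6 506.6 506.5 506.4 506.5 506.7 506.7]
4 [506.7 506.7 508.2 511.7 509.7 506.6 506.5 506.5 506.5 506.6 506.7 506.7]
11 [506.6 506.8 508.5 511.9 510.2 506.6 506.6 506.5 506.4 506.6 506.7 506.7]
13 [514.5 514.7 515.6 518.  516.4 514.5 514.6 513.2 514.2 514.4 512.6 510.3]
```

View pics/c14.png

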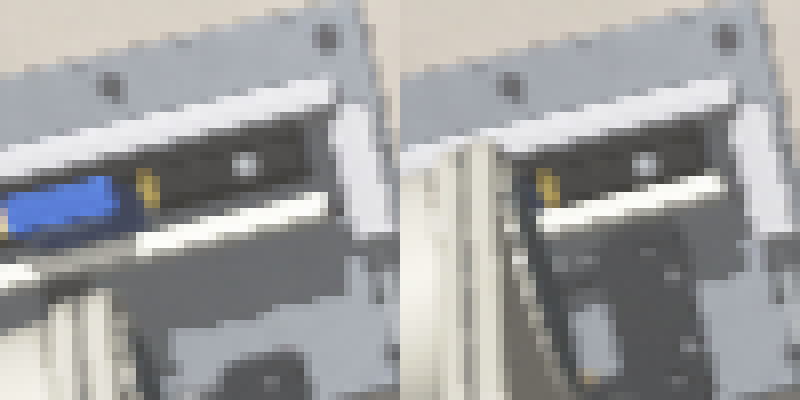

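View pics/c15.png

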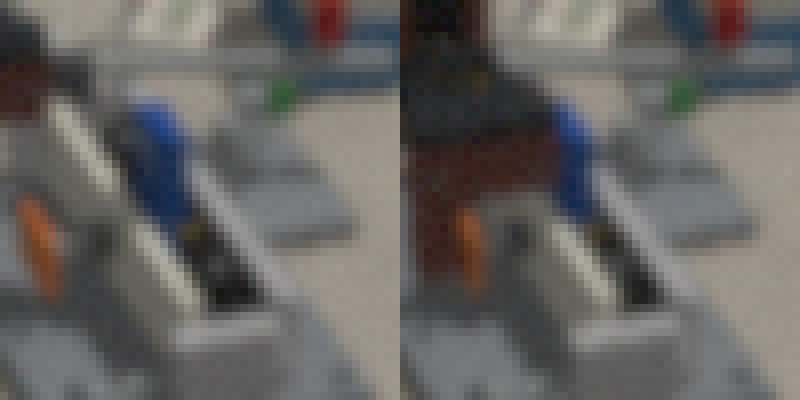

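The tile moved 8.0 mm (506.6 to 514.6), exactly the "seated against the rail" stop, with the block upright. I'll hold briefly, then do the final check of the bystanders and the lever.

>>> {"name": "servo_tool", "arguments": {"plan": [[[0,0,0,0,0,0,0],[0,0,0,0,0,0,0],[0,0,0,0,0,0,0],[0,0,0,0,0,0,0],[0,0,0,0,0,0,0],[0,0,0,0,0,0,0]]]}}

```text
t: 16.27
ee_pos: [446.4, 136.2, 40.8]
orientation: [1.05, 1.304, -1.057]
ft_force: [-9.7, -1.3, 8.1]
width: 0.1
```

Run:
```python
from h import *
for n in('side','top'): cv2.imwrite(f'pics/{n}16.png',ctrl.get_image(n)[:,:,::-1])
go((433.6,133.2,42),-78)
T=hsv("pics/top16.png");piv=plane("top",(169.6,216),75)[:2]
for s,c,m in blobs(cv2.inRange(T,(0,120,80),(6,255,255)),155,150,60,40):
    v=plane("top",c,103)[:2]-piv;print("knob",c,"lever rad",np.arctan2(v[1],v[0])+np.radians(78))
```

```text
t 16.37 at [446.5 136.2  40.8] jaw -78.0 F [-9.1 -1.5  8.3] w 0.1
shift [-0.12 -1.32  0.03] turn [0.    0.    0.005]
knob [172.38461538 172.84615385] lever rad 1.237859742383563
```

View pics/side16.png

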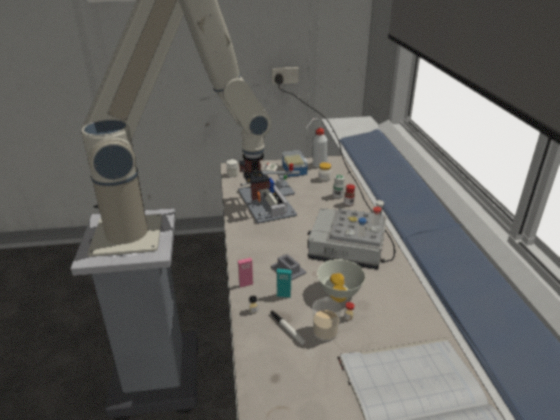

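View pics/top16.png

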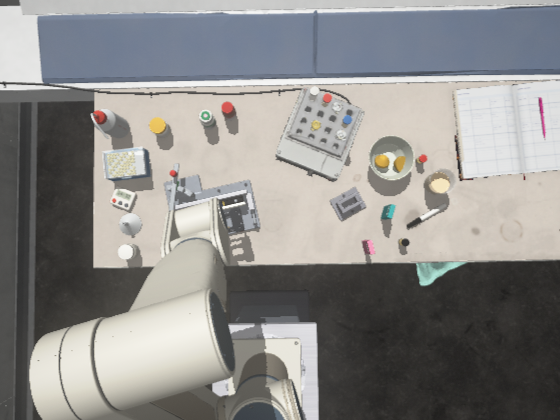

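The picture shows the vials (top 405,243 and 422,158), jar (127,252) and look-alikes unmoved, the lever unchanged, and the push steady. Handing in.

```bash
python3 -c "
from workcell import ctrl
print(ctrl.close_job());o=ctrl.get_obs();print(o['t'],o['ee_pos'],o['ft_force'])"
```

```text
the job is handed in; nothing more can be done
None
the job is handed in; nothing more can be done
```

I swung the lever into the green notch, stood the blue spacer fully down in the recess and let go. Then I pushed the tile against it by its orange pad and handed in at about 16.4 s with the push still held.

**What the last checks showed**
- **Lever:** camera reading 1.238 rad, against 1.25 wanted. It did not change after I let it go.
- **Block:** it met the gap floor at the expected height (bottom about 12 mm). It stands upright between the yellow stripes.
- **Tile:** it moved 8.0 mm, the distance expected with the block seated against the rail. The push held steady at about 9–10 N, with roughly 3 mm of pad sinking judged by position.
- **Bystanders:** the vials, the white jar and the pink and turquoise look-alikes are where they were.

**What did not quite agree**
- **Upward force:** there was an unexplained upward force of about 8 N on the tool while pressing. I took it to be friction at the pad. The pictures showed no other contact, but I did not confirm the cause.
- **Pad sinking:** taking the push as cushion force alone would give a little over 4 mm of sinking, against the 3 mm judged by position.
- **Recess position:** the two cameras placed the recess middle about 2–3 mm apart along the gap, so I aimed at the mean.
- **Pivot:** triangulating the pivot left a 9 mm mismatch between the views, so I placed it from the top view and the given lever length instead.

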